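Set a suitcase lock to its code-change position and hold it there

ROBOT

A 7-joint arm with a two-finger parallel gripper is mounted at the origin on the work surface. World frame = base frame: x ahead of the robot, y to its left, z up, the work surface at z = 0. Lengths are in m, angles in rad, forces in N, time in s.
With the tool pointing down it reaches from about 0.425 to 0.925 m from the base axis. Payload 6.8 kg.
Tool frame: the origin (TCP) lies at the very end of the fingers, on their centre line; the grasp point (between the pads) lies 19 mm behind it; z points along the fingers, y is the line along which they close (so a half turn about z gives the same grasp; the last joint's range is limited). The gripper opens to 85 mm and grips with 20 to 120 N. Pads are 22 mm wide; open, the fingers measure 114 mm over their backs; the gripper's body (76 mm by 85 mm) begins 54 mm behind the grasp point. The pads swing forward as they close: fully open they stand 13 mm farther back than shut.
Start: joints at [-1.295, 0.477, 0.022, 1.555, -0.011, 1.109, -0.083], TCP at [0.253, 0.626, 0.209] pointing down, gripper open.
Joint ranges: [-2.96, 2.96], [-0.34, 2.1], [-1.41, 1.46], [0.24, 2.44], [-1.37, 4.51], [0.17, 1.92], [-2.96, 2.96]. Speed limits (rad/s): [2.39, 2.39, 3.14, 3.14, 3.14, 3.14, 3.14].

INTERFACE

Orientations are given as a unit quaternion [w, x, y, z].
In Python, from station import bot gives the robot as it stands. The module is installed in compiled form; this text tells all that it offers.
- The arm moves only by the shell command python3 -m jog 'ROWS' [OPENING] [FORCE]. ROWS is JSON, a list of rows, each a list of 4 numbers: the shift along the tool's x, y, z in cm, then the turn about the tool's z in rad. In form: [[x, y, z, spin], ...]. A call has 1 to 20 rows; each row is the pose to reach, as a shift and turn from the pose commanded when the call began, along the tool's axes at that moment; what a row does not reach only later rows make up. A row lasts 1/12 s, in which the tool goes at most 41.7 mm and 7.16 degrees, less where a joint would pass 70% of its speed; a pose out of reach is approached as far as the arm can. A call with a gripper value outside its range is refused whole. OPENING is the closure, from -1 (fully open) to 1 (shut), set as the call begins (- or left out, the last holds). The fingers move at their own pace and stop on an object; FORCE is the grip in N (left out, the last holds). Time passes only in rows, so rows that repeat a pose let the fingers close. It gives the time, the measured TCP pose, the force, the opening and the grip force at its end, in the units of the state.
- bot.get_obs(): the state, without advancing time (a new reading comes with each control period).
- bot.read_camera(name): name is "scene" or "top" or "wrist"; returns a dict with "pixels" (480x640x3 uint8, red, green, blue), "depth" (480x640 float32, m along the optical axis (not along the pixel's ray), 0 where there is no reading), "fovy" (degrees; the focal length in pixels is half the picture's height over the tangent of half this angle, whatever the lens; pixels are square), "cx", "cy" (the principal point, pixels), "pose" (4x4, takes a point from camera to world coordinates). Camera axes: x right, y down, z forward; pixel columns grow to the right and rows downward; lengths in m; the calibration is good to about 2 mm. A picture is of the moment at which its call begins.
- bot.hand_in(): hands the job in; it is judged then, once.
The state is a dict: "t": time; "q": joint angles; "joint_vel": joint speeds; "joint_torque": joint torques, N m; "eef_pos": TCP position; "tool_rot": TCP orientation; "contact_force": force on the tool from outside, world axes, zero at the start; "torque": the same for the moment, N m; "gripper_width": opening from 0.0 (shut) to 1.0 (fully open); "grasp_force": force on a finger pad.
Only numpy, scipy, OpenCV 4.12 (cv2) and the standard library are available. Lean on these libraries where they do the work, as an engineer would, in place of code of your own. Each camera call takes 0.05 s, during which the arm holds its last target. There are 200 camera calls.

TASK

Pick up the orange-gripped bayonet cap, lower it through the slots of the aluminium suitcase lock housing until it sits on the floor of the bore, then twist it clockwise (seen from above) halfway to lock, so that its lugs point at the blue marks, stopping before the catch clicks near the red ones. Finish still gripping it there against the return spring, as the lock stays in code-change mode only while held. Be gentle - grip lightly (squeeze with no more than about 40 N), never press the cap hard into the housing - and leave everything else on the bench where it is.

Things in the scene. Friction and masses are not known exactly. Their poses are not given: they have to be found in the camera images.
- cap: Bayonet cap, loose, upright on the bench, 0.1 to 0.2 kg: round steel plug, 43 mm diameter, 20 mm tall, rounded foot; two brass lugs at its foot, on two facing sides, along its x and -x; on top an orange grip bar that points along the lugs. Origin: centre of the underside; z up. The same after a half turn. 54 mm tall in all.
- cap_grip (a point): On the cap's axis, 43 mm above its underside: middle of the upper part of the grip bar, which is 44 mm long (cap's x), 14 mm thick (cap's y) and runs from 20 to 54 mm above the underside.
- cap_lug (a point): Outer end of one lug, 29 mm from the cap's axis along its x, 3.5 mm above its underside; the other lug is across from it. Lugs are 8 mm wide and 7 mm tall.
- housing: Aluminium suitcase lock housing screwed to the bench: plate 104 x 84 mm (104 along its x), 6 mm thick, with a round collar 76 mm across whose top is 21.5 mm above the bench. Bore 63 mm across, floor 6 mm above the bench, so the seated cap's origin is 6 mm above this one. Origin: centre of the underside, on the bench; z up. The same after a half turn.
- housing_mouth (a point): Centre of the mouth, level with the collar's top. An inward lip, 15.5 to 21.5 mm above the bench, leaves a round 48 mm hole with two slots about 13 mm wide, along the housing's x and -x axes, where the lugs pass; stops under the lip block turning anticlockwise.
- housing_slot (a point): White mark on the collar's rim at one slot, 35 mm from the axis along the housing's x; another is across from it.
- housing_blue (a point): Blue mark on the rim, 45 degrees clockwise (seen from above) from the white one; another is across from it. The lugs and grip bar point at the two blue marks when the cap is halfway to lock. The red marks (lock) are 90 degrees clockwise from the white.
- follower (a joint): Sprung follower in the housing, rad, 0 at rest. The lugs meet it after about 10 degrees of clockwise twist and turn it with them: it reads the twist minus about 0.15, so about 0.63 at the blue marks. It drives the cap back with 0.03 to 0.07 N m. The sprung catch is felt from 62 degrees of twist and has clicked by 90; reading 1.1 here is in the catch.
- wheel: Bystander: blue rubber luggage wheel with grey hub lying flat, 60 mm diameter, 24 mm high; origin at the centre of its underside.
- latch: Bystander: copper trunk latch lying flat, 66 x 44 mm, 15 mm high; origin at the centre of its underside.
- pincup: Bystander: closed white plastic pin jar with black lid, 60 mm diameter, 55 mm high; origin at the centre of its underside.
- key_a: Bystander: brass key blank lying flat, 63 mm long, 4 mm thick; origin under its middle.
- key_b: Bystander: the other brass key blank, as key_a.
Things that resemble listed ones, but are neither listed nor needed, are in the scene too. Several things look just like the cap: the one meant starts farthest from the robot's base.

How it is judged:
By the outcome, as a careful person would: the job done as asked, in the order asked, and still so for the second after the job is handed in, while the arm keeps its last pose, push and grip.
It also fails if it takes over 40 s, if anything falls off the work surface, if the arm or the gripper's body presses on something with over 40 N, if the wrist force passes 120 N, or if a joint passes its speed limit or range.

## Working session

There is one attempt and no reset: what is moved stays moved. The work goes in short steps, Python scripts to look and compute and a shell command to move; the robot and the scene stay as the last step left them, time stands still between calls to the robot, and variables do not carry over. Pictures are saved under pics/ and viewed, at most 10 in all, crops included, and the job is handed in when it is done.

```bash
mkdir -p pics
cat > h.py <<'E'
import numpy as np,cv2
from station import bot
def cam(n):
    c=bot.read_camera(n); c['f']=240/np.tan(np.radians(c['fovy'])/2); return c
def world(c):
    v,u=np.mgrid[0:480,0:640]; d=c['depth']
    P=np.stack([(u-c['cx'])/c['f']*d,(v-c['cy'])/c['f']*d,d],-1)
    return P@c['pose'][:3,:3].T+c['pose'][:3,3]
E
python3 - <<'E'
from h import *
for n in ['top','scene']:
    c=cam(n); np.savez(n+'0.npz',**c); cv2.imwrite(f'pics/{n}0.png',c['pixels'][:,:,::-1]); print(n,c['fovy'],c['cx'],c['cy'],c['pose'].round(3).tolist())
o=bot.get_obs(); print({k:np.round(v,3).tolist() for k,v in o.items()})
E
```

```text
top 48.54935280472762 316.6918911805638 243.1597986772608 [[0.027, -0.985, 0.172, 0.36], [-1.0, -0.027, 0.002, -0.009], [0.002, -0.172, -0.985, 1.042], [0.0, 0.0, 0.0, 1.0]]
scene 53.67812340532457 321.24407782474714 227.95596539843115 [[-0.142, 0.815, -0.562, 0.905], [0.99, 0.118, -0.078, 0.056], [0.003, -0.567, -0.824, 0.632], [0.0, 0.0, 0.0, 1.0]]
{'t': 0.1, 'q': [-1.295, 0.478, 0.022, 1.556, -0.011, 1.109, -0.083], 'joint_vel': [0.002, -0.002, 0.001, -0.002, 0.0, 0.001, 0.002], 'joint_torque': [0.004, -59.776, 1.614, -28.195, 0.013, 0.005, -0.0], 'eef_pos': [0.253, 0.625, 0.208], 'tool_rot': [-0.0, 0.191, 0.982, -0.001], 'contact_force': [-0.389, 0.131, -0.63], 'torque': [-0.021, -0.021, 0.036], 'grasp_force': 0.0, 'gripper_width': 1.002}
```

View pics/top0.png

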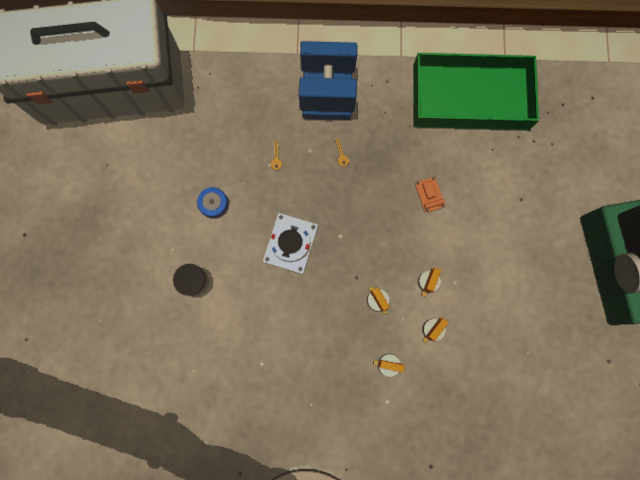

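View pics/scene0.png

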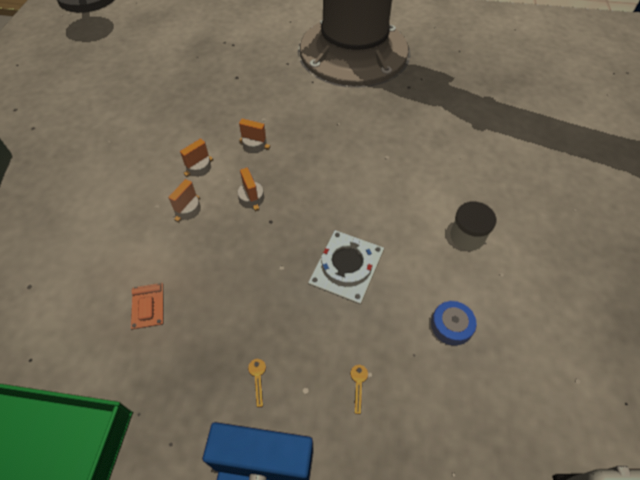

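The top view shows four lookalike caps at about (430,281), (378,299), (434,329) and (390,366). The housing is at (291,242). The cap at (430,281) lies highest in the picture, so it is probably farthest from the base; I'll measure to check.

```bash
cat > m.py <<'E'
from h import *
def top_rect(c,mask,z):
    # pixels of mask -> rays intersected with plane z ; minAreaRect
    v,u=np.nonzero(mask); R=c['pose'][:3,:3];t=c['pose'][:3,3]
    d=np.stack([(u-c['cx'])/c['f'],(v-c['cy'])/c['f'],np.ones(len(u))],-1)@R.T
    return t[:2]+d[:,:2]*((z-t[2])/d[:,2])[:,None]
def axis(p):
    (cx,cy),(w,h),a=cv2.minAreaRect((p*1000).astype(np.float32))
    if w<h: w,h,a=h,w,a+90
    return np.round([cx,cy,w,h,(a+90)%180-90],1)
if __name__=='__main__':
  for n in ['top','scene']:
    c=dict(np.load(n+'0.npz')); W=world(c)
    hsv=cv2.cvtColor(c['pixels'],cv2.COLOR_RGB2HSV); H,S,V=[hsv[...,i].astype(int) for i in range(3)]
    org=(H>10)&(H<24)&(S>150)&(W[...,2]>.047)&(W[...,2]<.062)
    N,L,st,ce=cv2.connectedComponentsWithStats(org.astype(np.uint8))
    for i in range(1,N):
        if st[i,4]<25: continue
        p=top_rect(c,L==i,.054); z=np.median(W[...,2][L==i])
        a=axis(p); print(n,'cap',ce[i].round(),st[i,4],a,'meanxy',(p.mean(0)*1000).round(1),'z',z.round(4),'r',np.hypot(*a[:2]).round(0))
    reg=np.linalg.norm(W[...,:2]-np.array([.58,.02]),axis=2)<.12
    for nm,m in [('red',((H<8)|(H>172))&(S>140)&(V>80)),('blue',(H>100)&(H<125)&(S>120)&(V>60))]:
        N,L,st,ce=cv2.connectedComponentsWithStats((m&reg).astype(np.uint8))
        for i in range(1,N):
            if st[i,4]<4: continue
            p=top_rect(c,L==i,.0215); print(n,nm,ce[i].round(1),st[i,4],(p.mean(0)*1000).round(1),np.median(W[...,2][L==i]).round(4))
    pl=reg&(W[...,2]>.003)&(W[...,2]<.03)
    pl=cv2.morphologyEx(pl.astype(np.uint8),cv2.MORPH_OPEN,np.ones((3,3)))
    N,L,st,ce=cv2.connectedComponentsWithStats(pl); i=1+np.argmax(st[1:,4]); print(n,'plate',axis(W[L==i][:,:2]),ce[i],st[i,4])
  c=dict(np.load('top0.npz'));im=c['pixels'][:,:,::-1]
  a=cv2.resize(im[255:315,400:460],(400,400),interpolation=cv2.INTER_CUBIC);b=cv2.resize(im[207:277,256:326],(400,400),interpolation=cv2.INTER_CUBIC)
  cv2.imwrite('pics/crop.png',np.hstack([a,b]))
E
python3 m.py
```

```text
top cap [433. 279.] 179 [ 469.4 -225.8   44.6   14.1  -21.6] meanxy [ 469.4 -225.8] z 0.053 r 521.0
top cap [380. 299.] 185 [ 431.1 -127.3   43.6   14.4   31.8] meanxy [ 431.2 -127.1] z 0.0531 r 450.0
top cap [438. 329.] 183 [ 377.7 -233.6   44.7   14.   -38.3] meanxy [ 378.  -233.8] z 0.0534 r 444.0
top cap [392. 366.] 169 [ 310.1 -149.2   44.2   12.7   78.4] meanxy [ 310.1 -149.6] z 0.0533 r 344.0
top red [272.7 236. ] 11 [549.6  79. ] 0.0222
top red [307.  246.3] 11 [531.1  11.5] 0.0219
top blue [305.5 232.5] 6 [558.3  15.3] 0.0226
top blue [273.9 249.3] 7 [523.4  75.7] 0.0225
top plate [539.5  45.8 103.9  83.7 -15. ] [290.23352361 242.6486767 ] 1927
scene cap [251. 125.] 173 [ 313.5 -149.3   45.7   18.3   79.1] meanxy [ 312.8 -149.7] z 0.0541 r 347.0
scene cap [192. 148.] 207 [ 381.5 -234.3   44.9   19.3  -36.8] meanxy [ 381.2 -234.7] z 0.0545 r 448.0
scene cap [247. 179.] 185 [ 434.4 -127.8   48.4   13.7   33.1] meanxy [ 433.8 -128.3] z 0.0551 r 453.0
scene cap [180. 190.] 188 [ 471.7 -226.8   42.6   14.6  -19.5] meanxy [ 471.4 -227.1] z 0.0552 r 523.0
scene red [325.4 250.6] 11 [529.6  10.4] 0.0244
scene red [369.  266.7] 13 [548.   78.1] 0.0237
scene blue [368.2 251.6] 8 [522.1  74.8] 0.0234
scene blue [325.1 266.1] 9 [556.3  13.7] 0.0243
scene plate [539.5  44.  105.3  86.  -15.4] [346.53723724 265.9960961 ] 3330
```

View pics/crop.png

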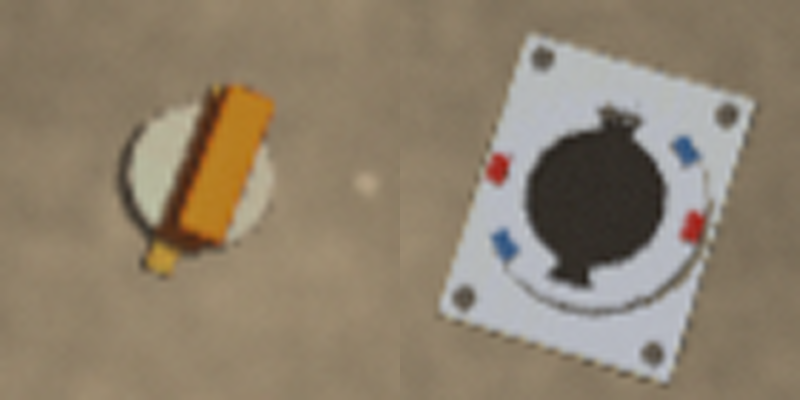

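The crop confirms the choice. The cap at (430,281) has an orange bar about 44 x 14 mm with its top at 53 mm. It is 521 mm from the base, against 450, 444 and 344 mm for the others, so it is the one meant. The housing crop shows slots at (620,115) and (570,275), with the blue and red marks clockwise of them. That puts the housing centre at about (540,45) mm with a yaw of -15.3°. Next I work out the moves.

```bash
cat > go.py <<'E'
import sys
from h import *
from scipy.spatial.transform import Rotation as Ro
def st():
    o=bot.get_obs(); w,x,y,z=o['tool_rot']; R=Ro.from_quat([x,y,z,w]).as_matrix(); return o,R
def rel(p,yaw=None):
    o,R=st(); d=(np.array(p)-o['eef_pos'])@R*100
    cur=np.degrees(np.arctan2(R[1,0],R[0,0])); s=None
    if yaw is not None: s=-np.radians((yaw-cur+90)%180-90)
    return d.round(2),None if s is None else round(s,4)
def show():
    o,R=st(); print('t',round(o['t'],2),'pos',o['eef_pos'].round(4),'yawx',np.degrees(np.arctan2(R[1,0],R[0,0])).round(2),'tilt',R[:,2].round(4),'q',o['q'].round(2),'F',o['contact_force'].round(1),'T',o['torque'].round(3),'w',round(float(o['gripper_width']),3),'g',o['grasp_force'])
E
python3 - <<'E'
from go import *
show()
print(rel([.5,.25,.2]),rel([.5,-.1,.2]),rel([.47,-.2265,.16],-21))
E
```

```text
t 0.1 pos [0.2526 0.6254 0.2083] yawx 158.01 tilt [-5.0e-04 -1.6e-03 -1.0e+00] q [-1.3   0.48  0.02  1.56 -0.01  1.11 -0.08] F [-0.4  0.1 -0.6] T [-0.021 -0.021  0.036] w 1.002 g 0.0
(array([-37.  , -25.54,   0.88]), None) (array([-50.1 , -57.99,   0.93]), None) (array([-52.06, -70.84,   4.96]), np.float64(-0.0172))
```

```bash
python3 -m jog '[[-37,-25.5,0.9,0],[-37,-25.5,0.9,0],[-37,-25.5,0.9,0],[-37,-25.5,0.9,0],[-37,-25.5,0.9,0],[-37,-25.5,0.9,0],[-37,-25.5,0.9,0],[-37,-25.5,0.9,0],[-37,-25.5,0.9,0],[-37,-25.5,0.9,0],[-50,-58,0.9,0],[-50,-58,0.9,0],[-50,-58,0.9,0],[-50,-58,0.9,0],[-50,-58,0.9,0],[-50,-58,0.9,0],[-50,-58,0.9,0],[-50,-58,0.9,0]]' -1 25
python3 -c "
from go import *
show(); print(rel([.47,-.2265,.16],-21))"
```

```text
t: 1.6
eef_pos: [0.4966, -0.0567, 0.2002]
tool_rot: [-0.0, 0.191, 0.982, 0.0]
contact_force: [1.1, -0.3, -0.0]
gripper_width: 1.002
grasp_force: 0.0
t 1.6 pos [ 0.4966 -0.0567  0.2002] yawx 158.02 tilt [-1.e-04  2.e-04 -1.e+00] q [-0.31  0.2   0.35  2.   -0.08  0.96  1.26] F [ 1.1 -0.3 -0. ] T [-0.056 -0.072 -0.015] w 1.002 g 0.0
(array([ -3.89, -16.74,   4.02]), np.float64(-0.0171))
```

```bash
python3 -m jog '[[-3.9,-16.7,4,-0.017],[-3.9,-16.7,4,-0.017],[-3.9,-16.7,4,-0.017],[-3.9,-16.7,4,-0.017],[-3.9,-16.7,4,-0.017],[-3.9,-16.7,4,-0.017],[-3.9,-16.7,4,-0.017],[-3.9,-16.7,4,-0.017],[-3.9,-16.7,4,-0.017]]' >/dev/null
python3 - <<'E'
from go import *
from m import *
show()
c=cam('wrist'); np.savez('wrist1.npz',**c); cv2.imwrite('pics/wrist1.png',c['pixels'][:,:,::-1])
W=world(c); hsv=cv2.cvtColor(c['pixels'],cv2.COLOR_RGB2HSV); H,S,V=[hsv[...,i].astype(int) for i in range(3)]
m=(H>8)&(H<26)&(S>140)&(W[...,2]>.045)&(W[...,2]<.065)&(c['depth']>0)
N,L,s,ce=cv2.connectedComponentsWithStats(m.astype(np.uint8))
for i in range(1,N):
    if s[i,4]>200: print(ce[i].round(),s[i,4],axis(top_rect(c,L==i,.054)),np.median(W[...,2][L==i]))
E
```

```text
t 2.35 pos [ 0.4716 -0.2223  0.1604] yawx 159.16 tilt [ 3.e-04  7.e-04 -1.e+00] q [-0.03  0.3   0.43  1.99 -0.16  0.88  1.68] F [0.1 0.4 0.3] T [-0.026  0.003 -0.024] w 1.004 g 0.0
[244.  99.] 1786 [ 377.5 -235.5   43.7   15.   -37.3] 0.0543295825795643
[433. 120.] 1750 [ 430.3 -130.1   44.9   14.9   31.6] 0.05438768818269485
[309. 229.] 1299 [ 468.  -227.7   45.1   13.2  -20.8] 0.054345037268124674
```

View pics/wrist1.png

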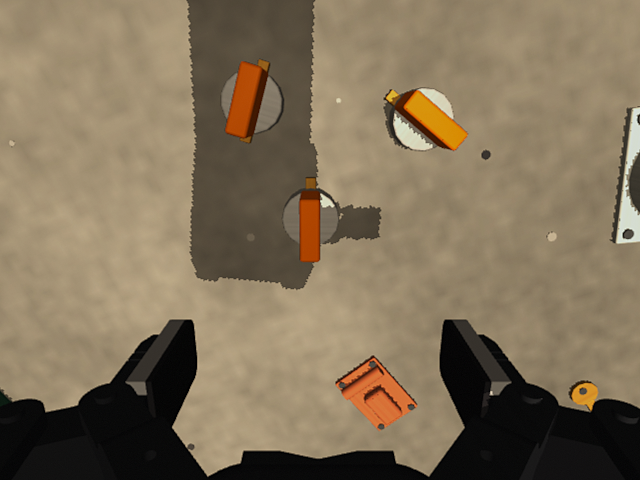

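The wrist picture shows the target cap at (310,229), centred between the fingers. Its bar is upright in the image, so it is aligned with the pads. The other caps are clear at (250,100) and (430,120). The three cameras agree on about (469.5,-227) mm, yaw -21°.

```bash
python3 -c "
from go import *
print(rel([.4695,-.227,.024],-21))"
```

```text
(array([ 0.04, -0.51, 13.65]), np.float64(0.0027))
```

```bash
python3 -m jog '[[0,-0.5,3,0],[0,-0.5,6,0],[0,-0.5,8,0],[0,-0.5,8,0],[0,-0.5,8,0]]' -0.3 25 >/dev/null
python3 -c "
from go import *
show();print(rel([.4695,-.227,.024],-21))"
```

```text
t 2.82 pos [ 0.4688 -0.2278  0.08  ] yawx 159.07 tilt [-1.8e-03  7.0e-04 -1.0e+00] q [ 0.02  0.42  0.38  2.05 -0.23  0.71  1.76] F [ 0.4 -0.2  0. ] T [-0.021  0.005  0.004] w 0.649 g 0.0
(array([-0.05,  0.1 ,  5.6 ]), np.float64(0.0011))
```

```bash
python3 -m jog '[[0,0.1,2.5,0],[0,0.1,4.5,0],[0,0.1,5.6,0],[0,0.1,5.6,0],[0,0.1,5.6,0]]'
python3 -m jog '[[0,0.1,0,0],[0,0.1,0,0],[0,0.1,0,0],[0,0.1,0,0],[0,0.1,0,0],[0,0.1,0,0],[0,0.1,0,0],[0,0.1,0,0]]' 1 25 >/dev/null
python3 -c "
from go import *
show()"
```

```text
t: 3.23
eef_pos: [0.47, -0.228, 0.0252]
tool_rot: [0.0, 0.182, 0.983, -0.0]
contact_force: [0.3, -0.6, -0.3]
gripper_width: 0.65
grasp_force: 0.0
t 3.9 pos [ 0.4703 -0.2276  0.025 ] yawx 158.95 tilt [ 1.3e-03 -5.0e-04 -1.0e+00] q [ 0.06  0.51  0.34  2.08 -0.29  0.6   1.81] F [-0.9 -0.5  6. ] T [-0.099  0.223  0.005] w 0.15 g 29.094053506851196
```

```bash
python3 -m jog '[[0,0,-1,0],[0,0,-3,0],[0,0,-5,0],[0,0,-8,0],[0,0,-10,0],[0,0,-10,0],[0,0,-10,0]]' >/dev/null
python3 -c "
from go import *
show();print(rel([.54,.045,.125],-15.3))"
```

```text
t 4.48 pos [ 0.4704 -0.227   0.1255] yawx 158.99 tilt [ 2.4e-03 -2.0e-04 -1.0e+00] q [-0.01  0.35  0.42  2.02 -0.19  0.81  1.72] F [ 0.1  0.  -1.6] T [ 0.013 -0.022  0.007] w 0.15 g 28.201365172863007
(array([ 3.25, 27.89,  0.06]), np.float64(-0.0996))
```

Lifted: about 1.6 N of load and the grip is holding. Next is the housing hover, keeping the speed moderate.

```bash
python3 -m jog '[[0.3,2,0,-0.01],[0.6,5,0,-0.02],[0.9,8,0,-0.03],[1.3,11,0,-0.04],[1.6,14,0,-0.05],[2,17,0,-0.06],[2.3,20,0,-0.07],[2.7,23,0,-0.08],[3,26,0,-0.09],[3.2,27.5,0,-0.1],[3.2,27.9,0,-0.1],[3.2,27.9,0,-0.1],[3.2,27.9,0,-0.1],[3.2,27.9,0,-0.1]]' >/dev/null
cat > look.py <<'E'
from go import *
from m import *
import sys
show(); k=sys.argv[1]
out=[]
for n in ['wrist','top','scene']:
    c=cam(n); W=world(c); cv2.imwrite(f'pics/{n}_{k}.png',c['pixels'][:,:,::-1]); np.savez(f'{n}_{k}.npz',**c)
    hsv=cv2.cvtColor(c['pixels'],cv2.COLOR_RGB2HSV); H,S,V=[hsv[...,i].astype(int) for i in range(3)]
    reg=(np.linalg.norm(W[...,:2]-np.array([.54,.045]),axis=2)<.06)
    z=W[...,2]
    for nm,m in [('red',((H<8)|(H>172))&(S>140)&(V>50)&(z<.035)),('blue',(H>100)&(H<125)&(S>120)&(V>40)&(z<.035)),('white',(S<25)&(V>225)&(z>.015)&(z<.035)),('orange',(H>5)&(H<26)&(S>140)&(z>.05)),('lug',(H>10)&(H<30)&(S>90)&(z<float(sys.argv[2])+.012))]:
        N,L,s,ce=cv2.connectedComponentsWithStats((m&reg).astype(np.uint8))
        for i in range(1,N):
            if s[i,4]>=(6 if n!='wrist' else 25): print(n,nm,ce[i].round(1),s[i,4],'ray@21.5',(top_rect(c,L==i,.0215).mean(0)*1000).round(1),'world',(W[L==i].mean(0)*1000).round(1))
E
python3 look.py a 0.1
```

```text
t 5.65 pos [0.5393 0.0425 0.1239] yawx 164.53 tilt [-0.001  -0.0011 -1.    ] q [-0.45  0.37  0.32  1.97 -0.15  0.82  1.25] F [ 0.1 -1.2 -0.5] T [0.006 0.036 0.038] w 0.153 g 28.18963587284088
wrist red [269.1 233.1] 137 ray@21.5 [530.5  10.8] world [530.1  11.1  22.9]
wrist red [374.9 233. ] 134 ray@21.5 [549.1  78.3] world [548.6  78.2  23. ]
wrist blue [360.3 195.7] 148 ray@21.5 [522.3  75. ] world [521.9  74.9  23.1]
wrist white [345.5 196.1] 1168 ray@21.5 [520.1  65.8] world [519.9  65.8  22.2]
wrist white [362.8 262. ] 91 ray@21.5 [566.8  65.8] world [566.6  65.8  22. ]
wrist orange [316.4 228.5] 362 ray@21.5 [535.8  41.9] world [513.6  48.4 106. ]
wrist orange [317.8 313.7] 4966 ray@21.5 [596.8  25.9] world [533.1  43.7 150.3]
wrist orange [ 50.9 447.2] 53 ray@21.5 [ 651.9 -207.5] world [513.3  -6.7 220.6]
wrist lug [316.7 228.3] 395 ray@21.5 [535.8  42.1] world [514.6  48.3 101.9]
scene red [325.4 250.6] 11 ray@21.5 [529.6  10.4] world [530.9  10.6  23.6]
scene red [368.9 266.7] 7 ray@21.5 [548.1  77.9] world [549.8  77.8  24.3]
scene blue [368.1 251.4] 9 ray@21.5 [521.8  74.6] world [522.7  74.5  22.9]
scene orange [347.3 214.8] 401 ray@21.5 [457.8  35.8] world [550.5  40.  147.5]
scene orange [341.3 240.9] 22 ray@21.5 [508.7  32.2] world [564.4  35.6 107.1]
scene lug [341.4 240.9] 44 ray@21.5 [508.7  32.4] world [564.   35.7 106.6]
```

Run:
```python
import cv2,numpy as np
w=cv2.imread('pics/wrist_a.png');t=cv2.imread('pics/scene_a.png')
cv2.imwrite('pics/a.png',np.hstack([cv2.resize(w,(480,360)),cv2.resize(t[180:320,280:405],(320,360))]))
```

```text
(no output)
```

View pics/a.png

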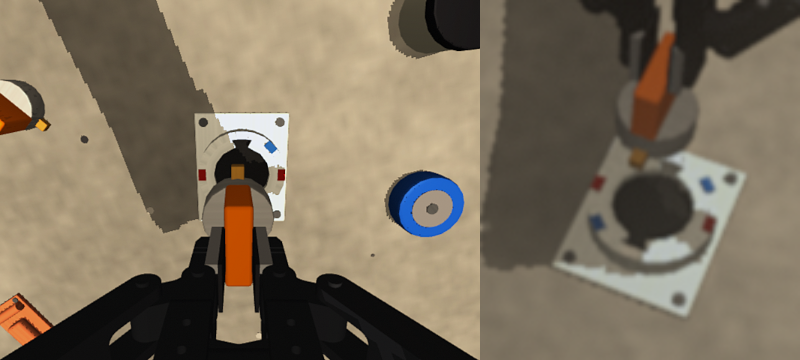

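The wrist view (left) shows the cap gripped squarely, with its front lug at (238,172) in the picture and the housing right below it. In the scene crop the lug points at the slot. The lug midpoint is within about 0.5 mm of the TCP. The housing centre is about (539.7,44.8) mm, yaw -15.4°.

```bash
python3 -c "
from go import *
show();print(rel([.5397,.045,.056],-15.4))"
```

```text
t 5.8 pos [0.5397 0.0434 0.1243] yawx 164.57 tilt [-2.e-04 -3.e-04 -1.e+00] q [-0.45  0.37  0.31  1.97 -0.15  0.82  1.25] F [-0.2  0.1 -1.1] T [-0.038  0.027 -0.056] w 0.151 g 28.189683258533478
(array([0.04, 0.16, 6.83]), np.float64(-0.0005))
```

```bash
python3 -m jog '[[0,0.1,1.5,0],[0,0.1,3.5,0],[0,0.1,5.5,0],[0,0.1,6.6,0],[0,0.1,6.8,0],[0,0.1,6.8,0],[0,0.1,6.8,0],[0,0.1,6.8,0]]' >/dev/null
python3 look.py b 0.035
python3 -c "
from go import *
show();print(rel([.5397,.045,.031],-15.4))"
```

```text
t 6.47 pos [0.5411 0.0459 0.0574] yawx 164.69 tilt [ 1.9e-03  4.0e-04 -1.0e+00] q [-0.42  0.47  0.28  2.01 -0.2   0.68  1.29] F [ 0.5 -0.3 -1.1] T [ 0.024  0.046 -0.035] w 0.152 g 28.17950338125229
wrist red [246.9 267.1] 237 ray@21.5 [530.5  10.7] world [530.   11.1  23. ]
wrist red [384.1 267.1] 231 ray@21.5 [549.1  78.3] world [548.5  78.2  22.9]
wrist blue [365.8 220.1] 254 ray@21.5 [522.5  74.9] world [522.1  74.9  23. ]
wrist blue [266.8 309.1] 145 ray@21.5 [555.8  13.4] world [555.1  13.8  23. ]
wrist white [352.1 221.8] 1656 ray@21.5 [521.7  68.3] world [521.6  68.3  22.2]
wrist white [368.5 304.1] 240 ray@21.5 [567.2  65.8] world [566.9  65.8  22.1]
wrist orange [317.8 313.5] 4961 ray@21.5 [566.1  38.5] world [534.9  47.   83.7]
wrist lug [316.6 228.3] 391 ray@21.5 [520.2  50.5] world [515.8  51.7  38. ]
top red [307.4 246. ] 8 ray@21.5 [531.7  10.8] world [531.5  10.8  22.5]
scene red [325.4 250.6] 11 ray@21.5 [529.6  10.4] world [531.1  10.6  23.9]
scene red [368.9 266.4] 9 ray@21.5 [547.6  77.9] world [548.9  77.9  23.7]
scene blue [368.1 251.4] 9 ray@21.5 [521.8  74.6] world [523.2  74.5  23.7]
scene orange [347.2 243.4] 329 ray@21.5 [511.7  41.7] world [550.9  43.1  81.8]
scene lug [341.3 267.7] 50 ray@21.5 [555.5  37.8] world [561.8  38.1  32.4]
t 6.62 pos [0.5408 0.046  0.0571] yawx 164.71 tilt [ 1.5e-03  5.0e-04 -1.0e+00] q [-0.42  0.47  0.28  2.01 -0.2   0.68  1.29] F [ 0.3 -0.3 -1.5] T [-0.015 -0.022  0.009] w 0.153 g 28.179703652858734
(array([ 0.08, -0.13,  2.61]), np.float64(0.0019))
```

```bash
python3 -m jog '[[0,-0.05,0.4,0],[0,-0.05,0.8,0],[0,-0.05,1.1,0],[0,-0.05,1.3,0],[0,-0.05,1.5,0],[0,-0.05,1.5,0]]'
python3 -c "
from go import *
show()"
```

```text
t: 7.12
eef_pos: [0.5397, 0.0454, 0.0407]
tool_rot: [-0.0, 0.133, 0.991, -0.0]
contact_force: [-0.4, 0.2, -1.2]
gripper_width: 0.15
grasp_force: 28.2
t 7.12 pos [0.5397 0.0454 0.0407] yawx 164.71 tilt [-9.e-04 -2.e-04 -1.e+00] q [-0.41  0.5   0.27  2.02 -0.21  0.65  1.3 ] F [-0.4  0.2 -1.2] T [ 0.019  0.003 -0.015] w 0.15 g 28.1937575340271
```

```bash
python3 -m jog '[[0,0,0.3,0],[0,0,0.5,0],[0,0,0.7,0],[0,0,0.8,0],[0,0,0.9,0],[0,0,0.9,0]]'
python3 -c "
from go import *
show()"
```

```text
t: 7.62
eef_pos: [0.5399, 0.0454, 0.0321]
tool_rot: [-0.0, 0.133, 0.991, -0.0]
contact_force: [-0.4, 0.8, -1.6]
gripper_width: 0.15
grasp_force: 28.2
t 7.62 pos [0.5399 0.0454 0.0321] yawx 164.71 tilt [-3.e-04 -0.e+00 -1.e+00] q [-0.41  0.51  0.26  2.03 -0.22  0.63  1.31] F [-0.4  0.8 -1.6] T [-0.015 -0.022 -0.026] w 0.15 g 28.198720514774323
```

Still free at about 7 mm, so I'll feel for the floor in small steps.

```bash
python3 -m jog '[[0,0,0.05,0],[0,0,0.1,0],[0,0,0.1,0]]' | grep -E 'pos|force'; python3 -m jog '[[0,0,0.05,0],[0,0,0.05,0],[0,0,0.05,0]]' | grep -E 'pos|force'
```

```text
eef_pos: [0.5401, 0.0454, 0.0313]
contact_force: [0.4, 0.3, -1.7]
grasp_force: 28.2
eef_pos: [0.5402, 0.0452, 0.0312]
contact_force: [-1.2, -1.2, 4.7]
grasp_force: 28.8
```

Contact: about 6 N on the floor with the cap seated, bottom at about 6 mm. Now twist clockwise; positive spin is clockwise from above.

```bash
python3 -m jog '[[0,0,0,0.05],[0,0,0,0.1],[0,0,0,0.15],[0,0,0,0.2],[0,0,0,0.25],[0,0,0,0.3],[0,0,0,0.35],[0,0,0,0.4],[0,0,0,0.4]]'
python3 -c "
from go import *
show()"
```

```text
t: 8.87
eef_pos: [0.5403, 0.0456, 0.0311]
tool_rot: [0.0, 0.328, 0.945, 0.0]
contact_force: [-1.8, -0.2, 4.6]
gripper_width: 0.152
grasp_force: 28.9
t 8.87 pos [0.5403 0.0456 0.0311] yawx 141.68 tilt [ 4.e-04  2.e-04 -1.e+00] q [-0.49  0.53  0.37  2.03 -0.31  0.64  0.99] F [-1.8 -0.2  4.6] T [0.015 0.319 0.146] w 0.152 g 28.885866701602936
```

```bash
python3 -m jog '[[0,0,0,0.05],[0,0,0,0.1],[0,0,0,0.15],[0,0,0,0.2],[0,0,0,0.25],[0,0,0,0.3],[0,0,0,0.34],[0,0,0,0.37],[0,0,0,0.385],[0,0,0,0.385],[0,0,0,0.385],[0,0,0,0.385]]' >/dev/null
python3 -c "
from go import *
show(); print(rel([.54,.0456,.031],-60.4))"
python3 look.py c 0.0
python3 - <<'E'
import cv2,numpy as np
w=cv2.imread('pics/wrist_c.png');t=cv2.imread('pics/scene_c.png')
cv2.imwrite('pics/c.png',np.hstack([cv2.resize(w[160:400,200:440],(400,400)),cv2.resize(t[200:310,290:400],(400,400),interpolation=cv2.INTER_CUBIC)]))
E
```

```text
t 9.87 pos [0.5401 0.0456 0.0312] yawx 119.78 tilt [ 0.e+00  4.e-04 -1.e+00] q [-0.56  0.55  0.47  2.04 -0.4   0.65  0.69] F [-2.1 -1.1  7.3] T [-0.095  0.495  0.098] w 0.15 g 29.036884903907776
(array([ 0.01, -0.  ,  0.02]), np.float64(0.0031))
t 9.87 pos [0.5401 0.0456 0.0312] yawx 119.78 tilt [ 0.e+00  4.e-04 -1.e+00] q [-0.56  0.55  0.47  2.04 -0.4   0.65  0.69] F [-2.1 -1.1  7.3] T [-0.095  0.495  0.098] w 0.15 g 29.036884903907776
wrist red [373.4 238.3] 339 ray@21.5 [548.9  78. ] world [548.5  78.3  23. ]
wrist red [254.  336.4] 25 ray@21.5 [525.7   9.6] world [525.5  10.5  23.1]
wrist blue [316. 215.] 340 ray@21.5 [522.1  74.7] world [521.9  75.   23.1]
wrist white [340.6 239.2] 3312 ray@21.5 [536.9  70.6] world [536.8  70.7  22.1]
wrist orange [317.7 322.1] 4326 ray@21.5 [548.2  30.4] world [537.9  48.4  60.2]
top red [306.8 246.3] 13 ray@21.5 [531.1  12. ] world [530.9  12.   22.4]
scene red [325.4 250.6] 11 ray@21.5 [529.6  10.4] world [531.1  10.6  23.8]
scene red [369.1 266.9] 14 ray@21.5 [548.3  78.3] world [549.6  78.2  23.7]
scene orange [339.4 250.4] 108 ray@21.5 [526.1  31.5] world [549.5  33.   59.2]
scene lug [333. 257.] 7 ray@21.5 [539.1  23.3] world [530.8  22.6   7.7]
```

View pics/c.png

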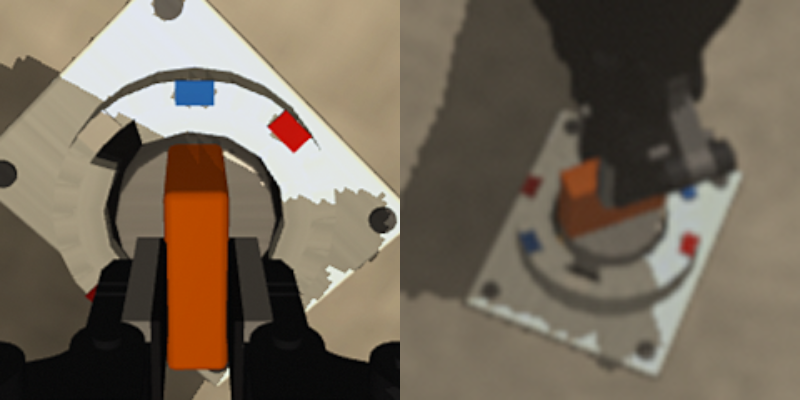

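The wrist view shows the orange bar, centred at column 196, pointing straight at the blue mark at (194,92), with the red mark at (290,131) still 45° farther on. The bar top is at about 60 mm, so the cap is seated. It presses lightly (about 8 N) with a grip of 29 N.

```bash
python3 -c "
from go import *
show(); print(bot.hand_in())"
```

```text
t 10.02 pos [0.5401 0.0455 0.0312] yawx 119.77 tilt [ 0.e+00  4.e-04 -1.e+00] q [-0.56  0.55  0.47  2.04 -0.4   0.65  0.69] F [-2.1  0.7  5.8] T [-0.021  0.503  0.106] w 0.149 g 29.036002457141876
the job is handed in; nothing more can be done
None
```

I handed the job in at 10 s: the cap farthest from the base is seated on the floor of the bore, turned 45° clockwise so its bar points at the blue marks, and still held there with a 29 N grip; no verdict came back.

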